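Push a rejected part through the flap of the reject box

ROBOT

A 6-joint arm with a two-finger parallel gripper is mounted at the origin on the work surface. World frame = base frame: x ahead of the robot, y to its left, z up, the work surface at z = 0. Lengths are in m, angles in rad, forces in N, time in s.
With the tool pointing down it reaches from about 0.35 to 0.85 m from the base axis. Payload 8.1 kg.
Tool frame: the origin (TCP) lies at the very end of the fingers, on their centre line; the grasp point (between the pads) lies 19 mm behind it (robot.pinch_z is the distance from the TCP to the grasp point, in m); x points along the fingers, z is the direction in which the jaws open and shut, and the axes are right-handed (so a half turn about x gives the same grasp; the last joint's range is limited). The gripper opens to 93 mm and grips with 3 to 60 N. Pads are 15 mm wide; open, the fingers measure 128 mm over their backs; the gripper's body (75 mm by 188 mm) begins 65 mm behind the grasp point.
Start: joints at [-0.085, 0.13, 1.488, -0, 1.523, -0.085], TCP at [0.6, 0, 0.179] pointing down, gripper open.
Joint ranges: [-2.96, 2.96], [-0.89, 2.26], [0.02, 2.5], [-1.34, 4.48], [0, 2.73], [-2.66, 2.66]. Speed limits (rad/s): [2.39, 2.39, 2.79, 3.14, 3.14, 3.14].

INTERFACE

Orientations are given as a rotation vector (axis times angle).
In Python, from plant import robot, optics, ticket gives the robot as it stands.
- The arm moves only by the tool jog_arm, never from a script. Its argument "targets" is a list of rows, each a list of 7 numbers: the shift along the tool's x, y, z in cm, then the turn, a rotation vector about the tool's x, y, z in degrees, then the closure, from 0 (fully open) to 1 (shut). In form: [[dx, dy, dz, ax, ay, az, grip], ...]. A call has 1 to 5 rows; each row is the pose to reach, as a shift and turn from the pose measured when the call began, along the tool's axes at that moment; what a row does not reach only later rows make up. A row lasts 1/8 s, in which the tool goes at most 62.5 mm and 10.7 degrees, less where a joint would pass 70% of its speed; a pose out of reach is approached as far as the arm can. A call with a gripper value outside its range is refused whole. The fingers move at their own pace and stop on an object; "squeeze" is the grip in N (left out, the last holds). Time passes only in rows, so rows that repeat a pose let the fingers close. It gives the time, the measured TCP pose, the force and the opening at its end, in the units of the state.
- robot.read_state(): the state, without advancing time (a new reading comes with each control period).
- optics.read_camera(name): name is "scene" or "side" or "wrist"; returns a dict with "frame" (420x560x3 uint8, red, green, blue), "vertical_fov" (degrees; the focal length in pixels is half the picture's height over the tangent of half this angle, whatever the lens; pixels are square), "cx", "cy" (the principal point, pixels), "k1" (the pictures are not rectified: a ray, as slopes to the right and down, at radius r is drawn at 1 + k1 r^2 times it, then the intrinsics apply), "R" (3x3) and "t" (3): a world point X has camera coordinates R X + t. Camera axes: x right, y down, z forward; pixel columns grow to the right and rows downward; lengths in m; the calibration is good to about 2 mm. A picture is of the moment at which its call begins. There is no depth.
- ticket.close_job(): hands the job in, once; it reports no verdict.
The state is a dict: "t": time; "q": joint angles; "dq": joint speeds; "joint_torque": joint torques, N m; "tool_pos": TCP position; "orientation": TCP orientation; "force": force on the tool from outside, world axes, zero at the start; "wrist_torque": the same for the moment, N m; "opening": finger opening in m.
Only numpy, scipy, OpenCV 4.12 (cv2) and the standard library are available. Lean on these libraries where they do the work, as an engineer would, in place of code of your own. Each camera call takes 0.05 s, during which the arm holds its last target.

TASK

Get the rejected valve block (red sticker, on the shelf of the red reject box) into the box without picking it up: push the yellow self-closing flap open with one finger and, while that finger keeps it open, push the block along the shelf and over its edge with the other finger until it has dropped in. Then take the hand away so that the flap swings shut. Do not pinch or lift the block, do not push it onto the shut flap, and leave the things standing around the box where they are.

Things in the scene. Friction and masses are not known exactly. Their poses are not given: they have to be found in the camera images.
- reject_box: Red sheet-steel reject box fixed to the bench, hollow, 285 long (x) x 210 wide (y). Origin: on the bench, under the middle of the landing shelf's inner edge; +x is the level way in, from shelf to flap; z up. The steel landing shelf is flat, its top 130 mm above the bench, from x = -160 to 0, with 9 mm high lips along both sides (inner faces at y = +-101). Inside floor 6 mm above the bench.
- shelf_edge (a point): Middle of the landing shelf's inner edge, on its top face (130 mm above the bench). Axes as the box. Beyond it the opening, 204 wide, reaches to x = 95, covered by the yellow flap that slopes up from the edge between side cheeks of the same slope. Once the flap is open, the block drops in here.
- flap (a joint): Angle of the yellow flap (186 wide, 100 long, 4 thick) about its level hinge at its top: 0 = shut, sloping at 25 deg from hinge down to shelf edge; grows to 1.15 as it is pushed in and down. A spring shuts it: about 0.14 N m at 0, 0.23 at 0.7. A fingertip 10 mm above the shelf moved in +x opens it: about 0.25 with the finger's outer face 55 mm past the edge, 0.65 at 78 mm.
- flap_hinge (a point): Middle of the flap's hinge line, 95 mm past the shelf's edge and 43 mm above the shelf. An 8 mm thick hinge barrel lies here (axis 98 mm past the edge); the hood behind it, 98 to 125 mm past the edge, is 48 mm above the shelf.
- flap_lip (a point): Middle of the flap's free lower end; when shut it lies 4 mm past the shelf's edge, at shelf height. Moves with the flap.
- reject_part: The rejected valve block: machined aluminium, 40 (x) x 36 (y) x 30 (z) mm, about 0.12 kg, with a red sticker on top. Origin at the centre of its underside; it lies flat on the landing shelf, turned at most 20 degrees against the box, its centre 45 to 85 mm before the edge.
- good_part: Bystander: a good valve block, same shape, green sticker, on the bench beside the box. Origin at the centre of its underside.
- tape_roll: Bystander: cardboard-coloured roll of tape lying flat on the bench, 104 mm across, 48 high. Origin at the centre of its underside.
- oil_bottle: Bystander: small white bottle with red cap on the bench, 44 mm across, 105 high. Origin at the centre of its underside.

How it is judged:
By the outcome, as a careful person would: the job done as asked, in the order asked, and still so for the second after the job is handed in, with the robot touching nothing.
It also fails if it takes over 34 s, if anything falls off the work surface, if the arm or the gripper's body presses on something with over 40 N, if the wrist force passes 120 N, or if a joint passes its speed limit or range.

## Working session

There is one attempt and no reset: what is moved stays moved. The work goes in short steps, Python scripts to look and compute and a tool call to move; the robot and the scene stay as the last step left them, time stands still between calls to the robot, and variables do not carry over. Pictures are saved under pics/ and viewed, and the job is handed in when it is done.

Besides the shell and the picture viewer there is one more tool, called after "Request:" as name(argument=value, ...) on one line, values as JSON. jog_arm: Moves the arm, as the interface text tells. Its arguments: {"type":"object","properties":{"targets":{"type":"array"},"squeeze":{"type":"number"}},"required":["targets"]}

```bash
mkdir -p pics; ls; cat > h.py <<'E'
import numpy as np, cv2
from plant import robot, optics, ticket
def cam(n,save=None):
    c=optics.read_camera(n)
    if save: cv2.imwrite('pics/'+save,cv2.cvtColor(c['frame'],cv2.COLOR_RGB2BGR))
    return c
E
python3 - <<'E'
from h import *
import pickle
d={}
for n in ('scene','side','wrist'):
    d[n]=cam(n,n+'0.png'); c=d[n]
    print(n,c['vertical_fov'],c['cx'],c['cy'],c['k1'],c['R'],c['t'])
pickle.dump(d,open('c0.pkl','wb'))
s=robot.read_state();print(s)
E
```

```text
pics
scene 55.227771665194346 273.81281206964803 205.95639603972668 -0.0318507647038529 [[-0.1189175   0.99280601 -0.01395902]
 [ 0.69555427  0.07326372 -0.7147284 ]
 [-0.70856396 -0.09470296 -0.69926279]] [ 0.00224926 -0.31923638  1.34578159]
side 48.113937383240035 284.5170239212285 211.93698600861066 -0.1354369241446959 [[ 0.35178622  0.93604814 -0.00776729]
 [ 0.72300151 -0.27697063 -0.63289501]
 [-0.59457151  0.21702798 -0.77419867]] [-0.28229001 -0.33166459  1.47465063]
wrist 70.30673207358831 286.63484276467835 207.71609056123611 -0.05454627660591509 [[ 9.99997953e-01  5.14866632e-05 -2.02248821e-03]
 [ 6.27206311e-04 -9.58313034e-01  2.85719681e-01]
 [-1.92346606e-03 -2.85720365e-01 -9.58311105e-01]] [-0.59972126 -0.03296282  0.39153722]
{'t': 0.15, 'q': array([-8.54307016e-02,  1.30981601e-01,  1.48902544e+00, -1.03981809e-05,
        1.52301193e+00, -8.53891196e-02]), 'dq': array([-4.38709059e-04, -1.15935322e-03, -3.57010970e-03, -3.10755669e-05,
        1.05561026e-04,  9.85150106e-04]), 'joint_torque': array([ 8.59073725e-05, -5.60473788e+01, -4.92333663e+01,  7.68201635e-02,
        3.05504061e-02, -1.41810942e-04]), 'tool_pos': array([5.99501638e-01, 4.22490278e-05, 1.77834130e-01]), 'orientation': array([1.19720644e-04, 1.57221833e+00, 5.51831652e-05]), 'force': array([-0.02254512,  0.14736918, -0.3965147 ]), 'wrist_torque': array([ 0.01825524, -0.00052316, -0.03438237]), 'opening': 0.09286574220992201}
```

View pics/scene0.png

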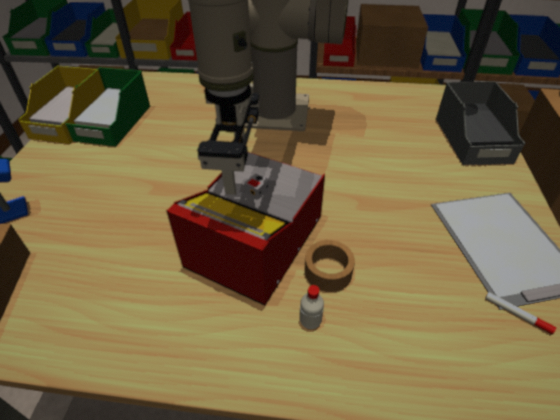

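View pics/side0.png

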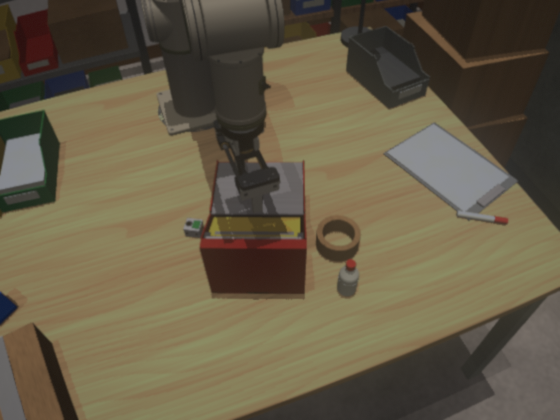

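View pics/wrist0.png

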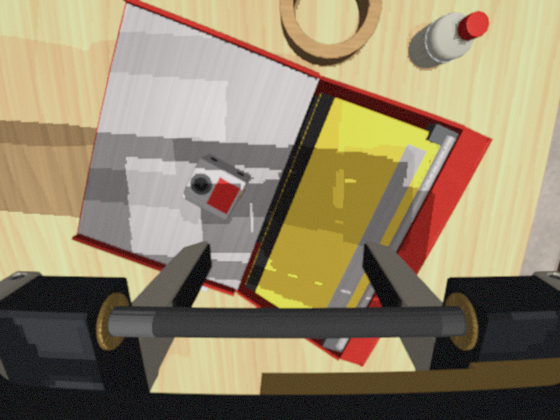

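Scene, side and wrist views all show the box under the hand. The wrist view shows its way in pointing right and down, with the block at about (217,190). I'll enlarge the wrist view to get corner pixels.

```bash
python3 - <<'E'
import cv2
im=cv2.imread('pics/wrist0.png')
a=im[0:375,60:500]
g=cv2.resize(cv2.convertScaleAbs(im[140:235,165:275],alpha=1.3),(770,595)[:2] if 0 else (660,570),interpolation=cv2.INTER_CUBIC)
cv2.imwrite('pics/blk.png',g)   # x6
cv2.imwrite('pics/box.png',cv2.resize(cv2.convertScaleAbs(im[0:370,60:500],alpha=1.5),(704,592),interpolation=cv2.INTER_CUBIC)) #x1.6
E
```

```text
(no output)
```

View pics/blk.png

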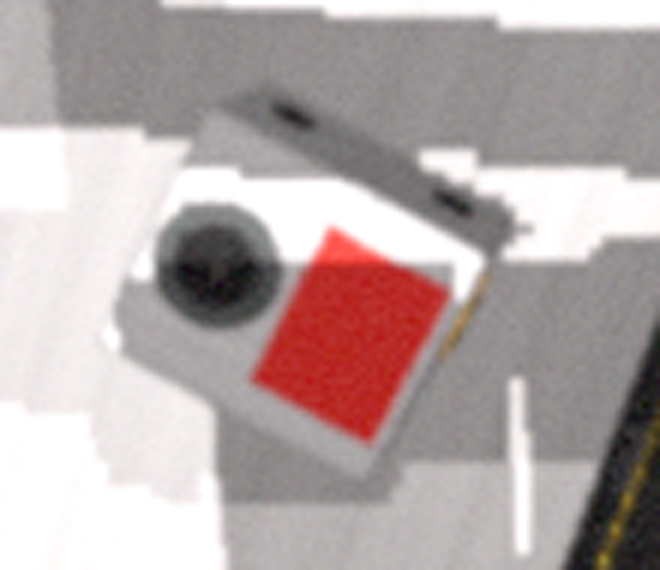

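View pics/box.png

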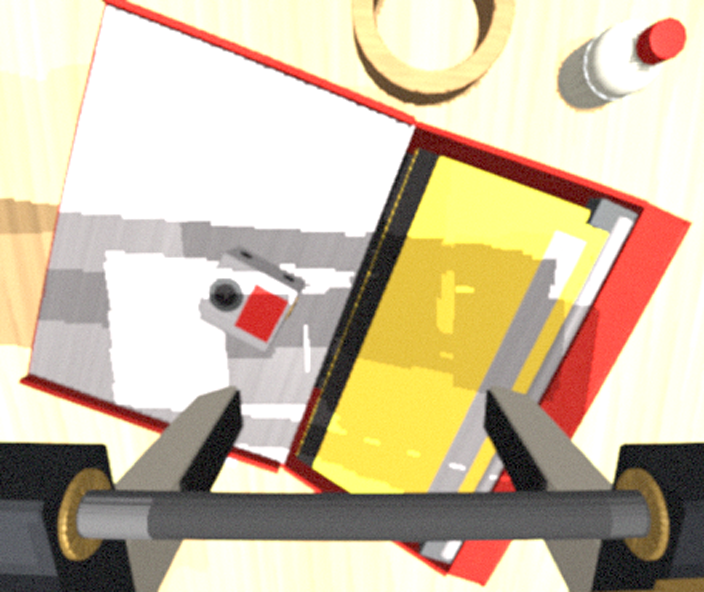

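```bash
cat >> h.py <<'E'
def ray(c,uv):
    f=c['frame'].shape[0]/2/np.tan(np.radians(c['vertical_fov']/2))
    K=np.array([[f,0,c['cx']],[0,f,c['cy']],[0,0,1]])
    p=cv2.undistortPoints(np.array(uv,float).reshape(-1,1,2),K,np.array([c['k1'],0,0,0,0.]))[:,0]
    d=np.c_[p,np.ones(len(p))]@c['R']
    return -c['R'].T@c['t'],d
def at(c,uv,z):
    o,d=ray(c,uv); return o+d*((np.asarray(z)-o[2])/d[:,2])[:,None]
def proj(c,X):
    f=c['frame'].shape[0]/2/np.tan(np.radians(c['vertical_fov']/2))
    P=np.atleast_2d(X)@c['R'].T+c['t']; p=P[:,:2]/P[:,2:]
    r=(p**2).sum(1,keepdims=True); return p*(1+c['k1']*r)*f+[c['cx'],c['cy']]
def b2w(b,X):
    X=np.atleast_2d(X); y=b[2]; R=np.array([[np.cos(y),-np.sin(y),0],[np.sin(y),np.cos(y),0],[0,0,1]])
    return X@R.T+[b[0],b[1],0]
def w2b(b,X):
    y=b[2]; R=np.array([[np.cos(y),-np.sin(y),0],[np.sin(y),np.cos(y),0],[0,0,1]])
    return (np.atleast_2d(X)-[b[0],b[1],0])@R
E
python3 - <<'E'
from h import *
import pickle
from scipy.optimize import least_squares
d=pickle.load(open('c0.pkl','rb'));c=d['wrist']
px=lambda x,y:[60+x/1.6,y/1.6]
uv=np.array([px(690,222),px(485,583),px(25,381),px(413,122),px(289,466)])
X=np.array([[.125,.105,.178],[.125,-.105,.178],[-.16,-.105,.139],[0,.105,.139],[0,-.105,.139]])
r=least_squares(lambda b:(proj(c,b2w(b,X))-uv).ravel(),[.58,.08,-.35],loss='soft_l1')
b=r.x;print(b,np.degrees(b[2]));print((proj(c,b2w(b,X))-uv).round(1))
t=at(c,[[165+x/6,140+y/6] for x,y in [(205,112),(488,258),(368,475),(110,340)]],[.16]*4)
print(w2b(b,t).round(4),w2b(b,t).mean(0), np.linalg.norm(t-np.roll(t,1,0),axis=1))
im=cv2.cvtColor(c['frame'],cv2.COLOR_RGB2BGR)
L=lambda P:cv2.polylines(im,[proj(c,b2w(b,P)).round().astype(int).reshape(-1,1,2)],True,(255,0,255),1)
L([[0,-.101,.13],[0,.101,.13],[-.16,.101,.13],[-.16,-.101,.13]])
L([[.004,-.093,.13],[.004,.093,.13],[.095,.093,.173],[.095,-.093,.173]])
cv2.imwrite('pics/fit.png',im)
np.save('b.npy',b)
for n in('scene','side'):
    c=d[n];im=cv2.cvtColor(c['frame'],cv2.COLOR_RGB2BGR)
    L([[0,-.101,.13],[0,.101,.13],[-.16,.101,.13],[-.16,-.101,.13]])
    L([[.125,-.105,.0],[.125,.105,.0],[.125,.105,.178],[.125,-.105,.178]])
    cv2.imwrite(f'pics/fit_{n}.png',cv2.resize(im[120:320,120:370],None,fx=2.4,fy=2.4))
E
```

```text
[ 0.58785966  0.01613107 -0.36601683] -20.971219733098415
[[ 1.  -0.8]
 [-0.1  2.9]
 [-6.3  3. ]
 [ 1.9 -2.7]
 [-6.5  6.8]]
[[-0.0627  0.0144  0.16  ]
 [-0.0236  0.0095  0.16  ]
 [-0.029  -0.0239  0.16  ]
 [-0.0661 -0.0184  0.16  ]] [-0.04534899 -0.00460052  0.16      ] [0.0329603  0.03950507 0.03379672 0.03749495]
```

View pics/fit.png

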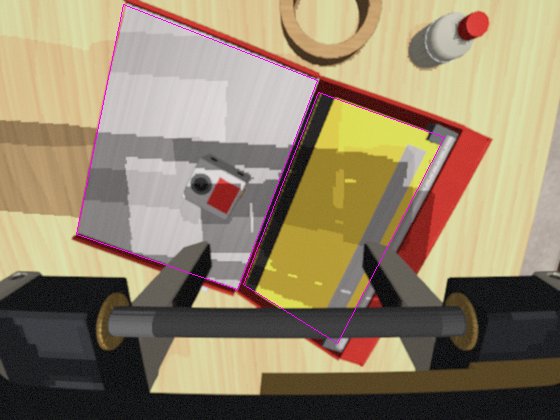

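View pics/fit_scene.png

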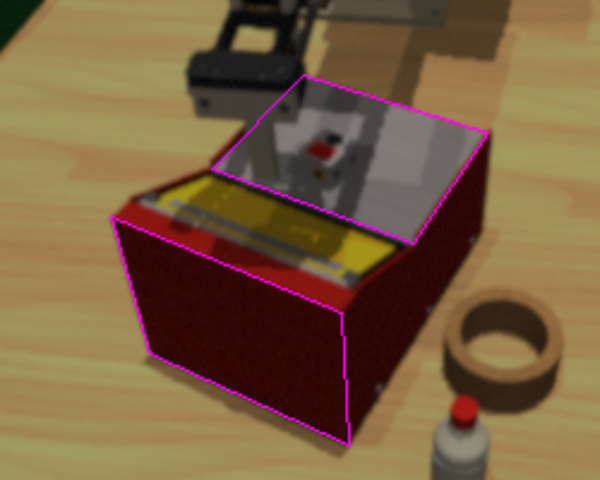

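View pics/fit_side.png

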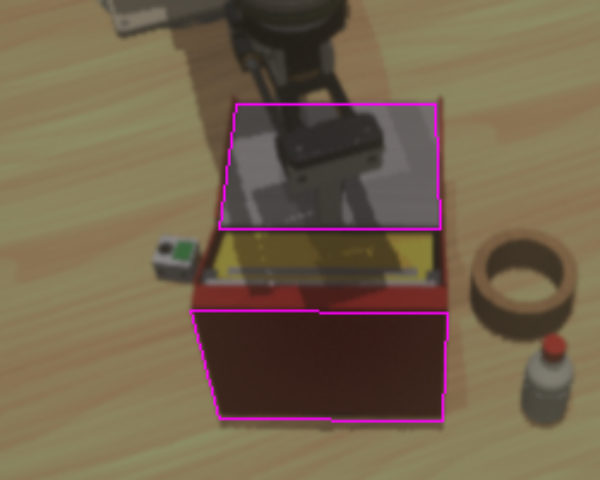

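The overlays land on the shelf and box in all three views. The block's centre is at box (-45,-5) mm, turned about -8°, with its trailing edge at about -66. I'll work out the approach with the rear finger behind the block and the front finger just past the edge.

```bash
cat >> h.py <<'E'
from scipy.spatial.transform import Rotation as Ro
def plan(C):  # shift in tool axes (cm) to put TCP at box point C; turn to box-aligned
    b=np.load('b.npy'); s=robot.read_state()
    R=Ro.from_rotvec(s['orientation']); p=s['tool_pos']
    c,sn=np.cos(b[2]),np.sin(b[2])
    Rt=Ro.from_matrix(np.array([[0,-sn,c],[0,c,sn],[-1,0,0]]))
    print('t',s['t'],'box tcp mm',(w2b(b,p)*1e3).round(1),'open',round(s['opening']*1e3,1),'F',s['force'].round(1))
    print('shift cm',(R.inv().apply(b2w(b,C)[0]-p)*100).round(2),'turn',np.degrees((R.inv()*Rt).as_rotvec()).round(2))
E
python3 - <<'E'
from h import *
plan([-.039,-.0045,.21]);plan([-.039,-.0045,.14])
E
```

```text
t 0.15 box tcp mm [[ 16.6 -10.9 177.8]] open 92.9 F [-0.   0.1 -0.4]
shift cm [-3.21  2.58 -4.97] turn [ 2.097e+01 -8.000e-02  1.000e-02]
t 0.15 box tcp mm [[ 16.6 -10.9 177.8]] open 92.9 F [-0.   0.1 -0.4]
shift cm [ 3.79  2.58 -4.96] turn [ 2.097e+01 -8.000e-02  1.000e-02]
```

Request:
jog_arm(targets=[[-3.2,0,0,0,0,0,0],[-3.2,1.3,-2.5,10,0,0,0],[-3.2,2.6,-5,20,0,0,0],[-3.2,2.6,-5,21,0,0,0],[-3.2,2.6,-5,21,0,0,0]], squeeze=20)

```text
t: 0.78
tool_pos: [0.5498, 0.0259, 0.2099]
orientation: [0.286, 1.553, -0.286]
force: [0.6, 0.0, 0.2]
opening: 0.0926
```

```bash
python3 - <<'E'
from h import *
plan([-.039,-.0045,.14])
import pickle
c=cam('wrist','w1.png');pickle.dump(c,open('c1.pkl','wb'))
im=cv2.imread('pics/w1.png');b=np.load('b.npy')
L=lambda P:cv2.polylines(im,[proj(c,b2w(b,P)).round().astype(int).reshape(-1,1,2)],True,(255,0,255),1)
L([[0,-.101,.13],[0,.101,.13],[-.16,.101,.13],[-.16,-.101,.13]])
L([[.004,-.093,.13],[.004,.093,.13],[.095,.093,.173],[.095,-.093,.173]])
cv2.imwrite('pics/w1f.png',cv2.convertScaleAbs(cv2.resize(im,(800,600)),alpha=1.3))
E
```

```text
t 0.775 box tcp mm [[-39.   -4.5 209.9]] open 92.6 F [0.6 0.  0.2]
shift cm [6.99 0.   0.01] turn [ 0.1  -0.06  0.03]
```

View pics/w1f.png

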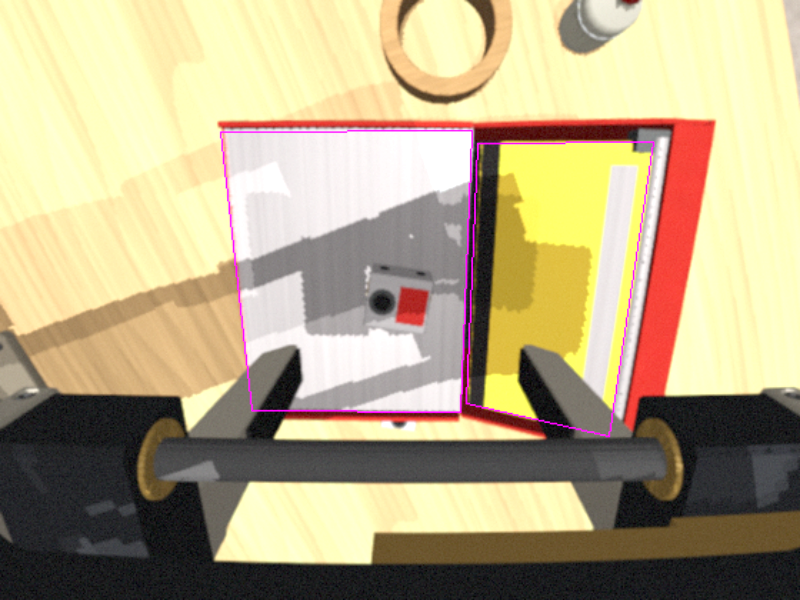

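The view shows the box squared up with the hand and the overlay matching to within a few pixels. The block's top is at about (400,303) of 800x600. I'll measure it again.

```bash
python3 - <<'E'
from h import *
import pickle
c=pickle.load(open('c1.pkl','rb'));b=np.load('b.npy')
uv=np.array([(370,277),(433,281),(428,331),(366,326)])*.7
t=w2b(b,at(c,uv,[.16]*4));print((t*1e3).round(1),(t.mean(0)*1e3).round(1))
cv2.imwrite('pics/b2.png',cv2.resize(cv2.imread('pics/w1.png')[180:240,240:320],(800,600),interpolation=cv2.INTER_CUBIC))
E
```

```text
[[-63.1  12.4 160. ]
 [-24.1   9.9 160. ]
 [-26.7 -23.2 160. ]
 [-66.4 -19.9 160. ]] [-45.1  -5.2 160. ]
```

View pics/b2.png

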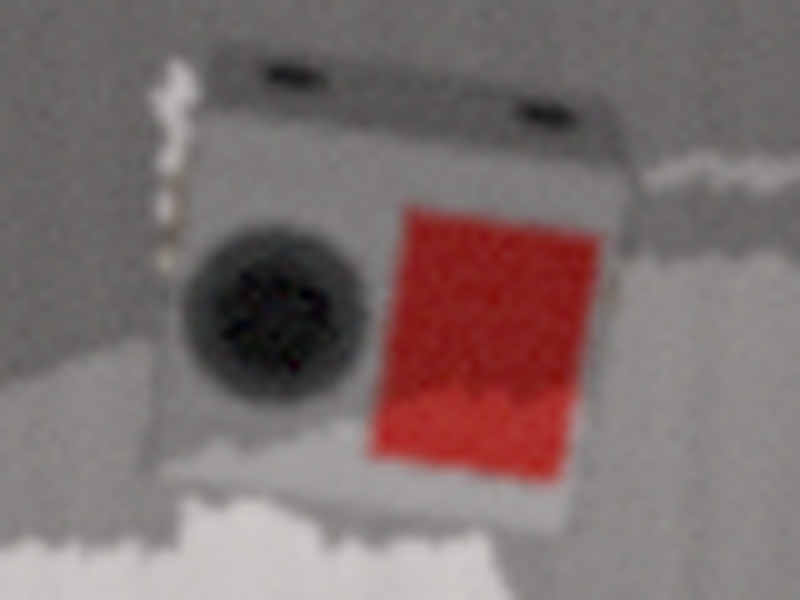

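Both measurements agree, so I'll descend with the fingers straddling the block, tips 10 mm above the shelf.

Request:
jog_arm(targets=[[3,0,0,0,0,0,0],[5,0,0,0,0,0,0],[6.2,0,0,0,0,0,0],[7.0,0,0,0,0,0,0],[7.0,0,0,0,0,0,0]])

```text
t: 1.45
tool_pos: [0.5497, 0.0257, 0.1395]
orientation: [0.286, 1.554, -0.286]
force: [0.8, -1.0, 0.1]
opening: 0.093
```

```bash
python3 - <<'E'
from h import *
plan([.016,-.005,.14])
cam('wrist','w2.png');cam('scene','s2.png')
im=cv2.imread('pics/s2.png')[130:280,150:350];cv2.imwrite('pics/s2c.png',cv2.convertScaleAbs(cv2.resize(im,None,fx=3.5,fy=3.5),alpha=1.6))
E
```

```text
t 1.45 box tcp mm [[-39.1  -4.7 139.5]] open 93.0 F [ 0.8 -1.   0.1]
shift cm [-0.06 -0.04  5.51] turn [ 0.09 -0.11  0.04]
```

View pics/w2.png

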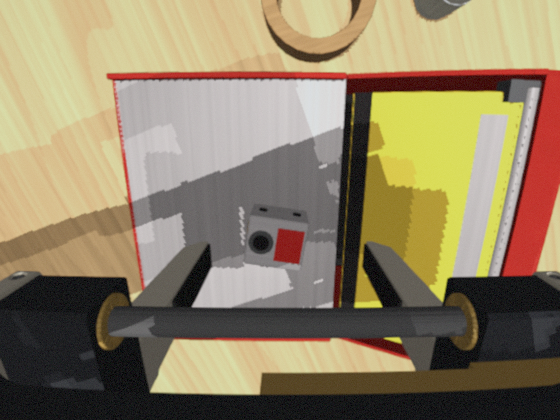

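View pics/s2c.png

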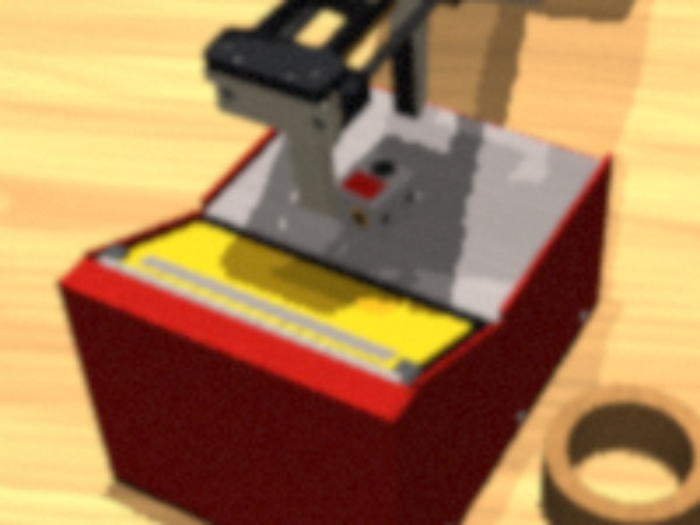

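The fingertip in the scene view (crop (318,205)) looks off from where I expected it, so I'll check by projecting the tool points.

```bash
python3 - <<'E'
from h import *
import pickle
b=np.load('b.npy');s=robot.read_state();R=Ro.from_rotvec(s['orientation']);p=s['tool_pos']
o=s['opening']/2
def pts(z0,z1):return np.array([p+R.apply([x,y,z]) for x in(0,-.02) for y,z in((-.0075,z0),(.0075,z0),(.0075,z1),(-.0075,z1))])
for n in('scene','wrist','side'):
    c=cam(n);im=cv2.convertScaleAbs(cv2.cvtColor(c['frame'],cv2.COLOR_RGB2BGR),alpha=1.5)
    S=3
    im=cv2.resize(im,None,fx=S,fy=S)
    for z0,z1,col in((o,o+.0175,(255,0,255)),(-o,-o-.0175,(255,255,0))):
        q=(proj(c,pts(z0,z1))*S).round().astype(int)
        cv2.polylines(im,[q[:4].reshape(-1,1,2)],True,col,1);cv2.polylines(im,[q[4:].reshape(-1,1,2)],True,(0,255,0),1)
    yaw=np.radians(-5)
    B=np.array([[sx*.02,sy*.018] for sx,sy in((1,1),(1,-1),(-1,-1),(-1,1))])@np.array([[np.cos(yaw),np.sin(yaw)],[-np.sin(yaw),np.cos(yaw)]])+[-.045,-.005]
    for z in(.13,.16): cv2.polylines(im,[(proj(c,b2w(b,np.c_[B,[z]*4]))*S).round().astype(int).reshape(-1,1,2)],True,(0,128,255),1)
    cv2.polylines(im,[(proj(c,b2w(b,[[0,-.101,.13],[0,.101,.13]]))*S).round().astype(int).reshape(-1,1,2)],True,(255,0,0),1)
    m=(proj(c,p)[0]*S).astype(int);x0=np.clip(m[0]-300,0,None);y0=np.clip(m[1]-250,0,None)
    cv2.imwrite(f'pics/chk_{n}.png',im[y0:y0+500,x0:x0+600])
E
```

```text
(no output)
```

View pics/chk_scene.png

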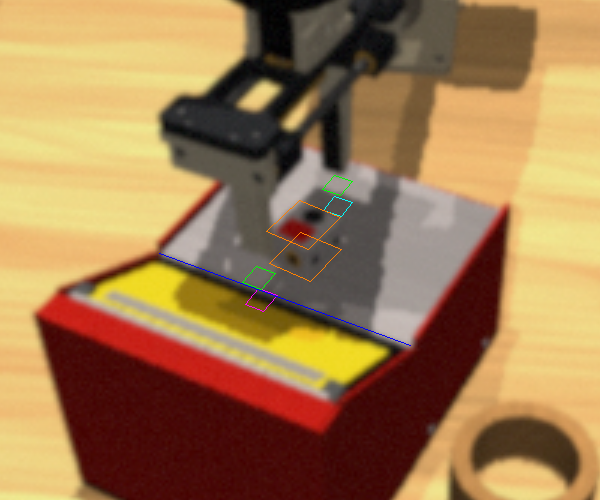

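View pics/chk_wrist.png

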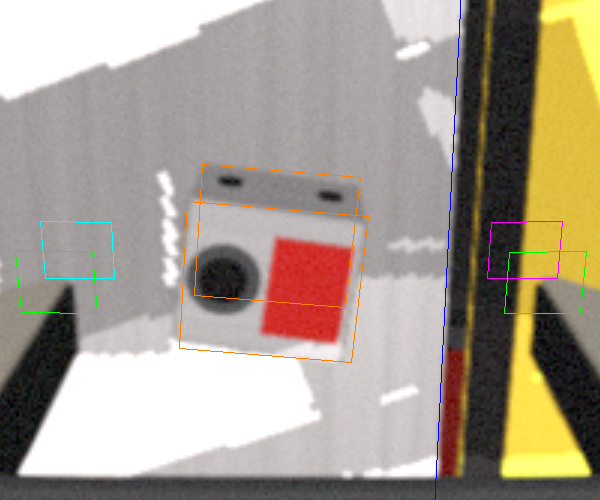

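View pics/chk_side.png

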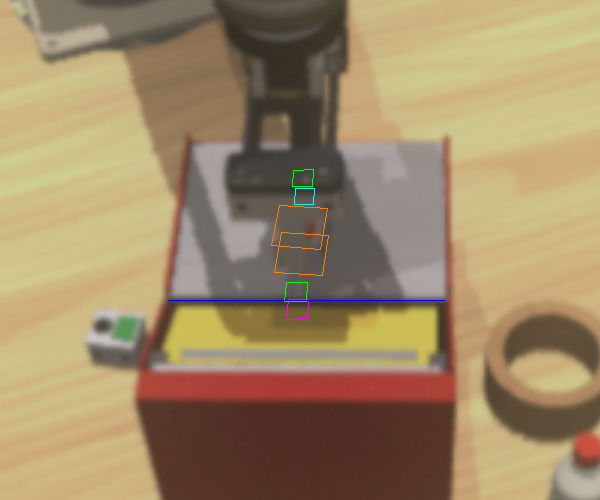

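The block and box overlays agree in all the views. The drawn fingers, though, seem to end well above the projected tips: wrist crop (535,285) against magenta (490,222). I'll triangulate the visible fingertip before moving.

```bash
python3 - <<'E'
from h import *
c=cam('scene','s3.png');w=cam('wrist','w3.png')
s=cv2.imread('pics/s3.png');v=cv2.imread('pics/w3.png')
p=robot.read_state()['tool_pos']
m=proj(c,p)[0].astype(int);print(m)
x0,y0=m[0]-50,m[1]-50;print('scene crop',x0,y0)
cv2.imwrite('pics/t_s.png',cv2.convertScaleAbs(cv2.resize(s[y0:y0+75,x0:x0+100],(800,600),interpolation=cv2.INTER_CUBIC),alpha=1.8))
cv2.imwrite('pics/t_w.png',cv2.convertScaleAbs(cv2.resize(v[220:340,100:260],(400,300)),alpha=2))
cv2.imwrite('pics/t_w2.png',np.hstack([cv2.convertScaleAbs(cv2.resize(v[220:340,100:260],(400,300)),alpha=2),cv2.convertScaleAbs(cv2.resize(v[220:340,330:490],(400,300)),alpha=2)]))
E
```

```text
[255 189]
scene crop 205 139
```

View pics/t_s.png

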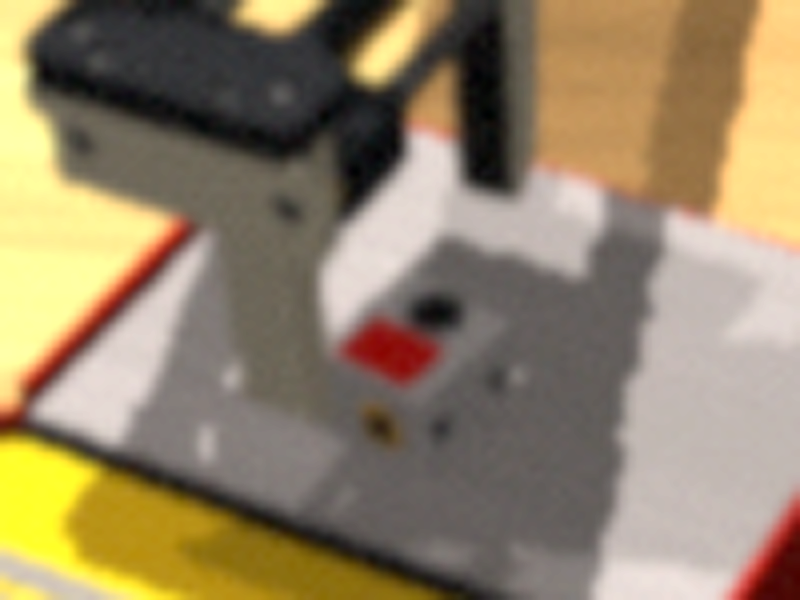

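View pics/t_w2.png

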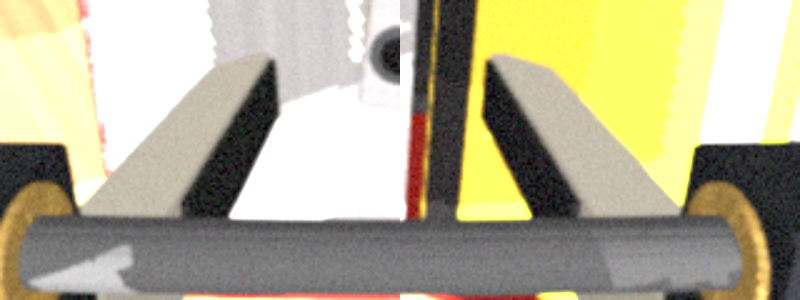

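```bash
python3 - <<'E'
from h import *
c=cam('scene');w=cam('wrist');s=robot.read_state();R=Ro.from_rotvec(s['orientation']);p=s['tool_pos']
print('TCP depth wrist',(w['R']@p+w['t'])[2])
# rays in tool frame
o,d=ray(w,[[208.8,244.8],[365.2,244],[392,247]])
ot=R.inv().apply(o-p);dt=R.inv().apply(d)
print('cam centre in tool',ot.round(4))
for k,z in enumerate((-.0465,.0465,.064)):
    q=ot+dt[k]*(z-ot[2])/dt[k][2]; print('tip in tool frame if z=',z,(q*1e3).round(1))
o2,d2=ray(c,[[236.3,189.6],[245.6,191.5]])
ot=R.inv().apply(o2-p);dt=R.inv().apply(d2)
for k in (0,1):
    q=ot+dt[k]*(.064-ot[2])/dt[k][2]; print('scene outer bottom',(q*1e3).round(1))
E
```

```text
TCP depth wrist 0.22027788452468555
cam centre in tool [-0.2058  0.0805  0.0006]
tip in tool frame if z= -0.0465 [-40.4   7.8 -46.5]
tip in tool frame if z= 0.0465 [-45.5  10.5  46.5]
tip in tool frame if z= 0.064 [-41.8   6.9  64. ]
scene outer bottom [-50.1  -3.4  64. ]
scene outer bottom [-53.9  17.9  64. ]
```

Both cameras put the visible fingertips about 40–50 mm above the reported TCP, so the TCP isn't at the true finger ends. I'll probe downward gently, watching force and picture.

Request:
jog_arm(targets=[[0.4,0,0,0,0,0,0],[0.7,0,0,0,0,0,0],[0.7,0,0,0,0,0,0]])

```text
t: 2.28
tool_pos: [0.5496, 0.0258, 0.1325]
orientation: [0.286, 1.554, -0.286]
force: [-0.1, 0.7, -0.1]
opening: 0.0928
```

Request:
jog_arm(targets=[[0.2,0,0,0,0,0,0],[0.4,0,0,0,0,0,0],[0.4,0,0,0,0,0,0]])

```text
t: 2.65
tool_pos: [0.5495, 0.0258, 0.1282]
orientation: [0.286, 1.554, -0.286]
force: [0.9, -0.5, 0.1]
opening: 0.0926
```

The TCP now reads 2 mm below shelf height with no contact force, so the mismatch is confirmed. I'll keep probing down.

Request:
jog_arm(targets=[[0.4,0,0,0,0,0,0],[0.8,0,0,0,0,0,0],[1.2,0,0,0,0,0,0],[1.4,0,0,0,0,0,0],[1.4,0,0,0,0,0,0]])

```text
t: 3.28
tool_pos: [0.5493, 0.0258, 0.114]
orientation: [0.286, 1.554, -0.286]
force: [0.7, -0.5, 0.6]
opening: 0.0929
```

```bash
cat > v.py <<'E'
import sys
from h import *
k=sys.argv[1]; H=float(sys.argv[2]) # tip offset m above reported TCP
b=np.load('b.npy');s=robot.read_state();R=Ro.from_rotvec(s['orientation']);p=s['tool_pos'];o=s['opening']/2
plan([-.039,-.005,p[2]])
ims=[]
for n in('scene','wrist'):
    c=cam(n);im=cv2.convertScaleAbs(cv2.cvtColor(c['frame'],cv2.COLOR_RGB2BGR),alpha=1.6)
    S=4 if n=='scene' else 1.5
    im=cv2.resize(im,None,fx=S,fy=S,interpolation=cv2.INTER_CUBIC)
    for z0,z1,col in((o,o+.0175,(255,0,255)),(-o,-o-.0175,(255,255,0))):
        P=np.array([p+R.apply([-H,y,z]) for y,z in((-.0075,z0),(.0075,z0),(.0075,z1),(-.0075,z1))])
        cv2.polylines(im,[(proj(c,P)*S).round().astype(int).reshape(-1,1,2)],True,col,1)
    if n=='scene':
        m=(proj(c,p)[0]*S).astype(int); im=im[max(m[1]-280,0):m[1]+220,max(m[0]-220,0):m[0]+180]
    else: im=im[:500,140:540]
    ims.append(im[:500])
h=min(i.shape[0] for i in ims)
cv2.imwrite(f'pics/v{k}.png',np.hstack([i[:h] for i in ims]))
E
python3 v.py 1 0.042
```

```text
t 3.275 box tcp mm [[-39.5  -4.8 114. ]] open 92.9 F [ 0.7 -0.5  0.6]
shift cm [-0.   -0.02  0.05] turn [ 0.09 -0.14  0.05]
```

View pics/v1.png

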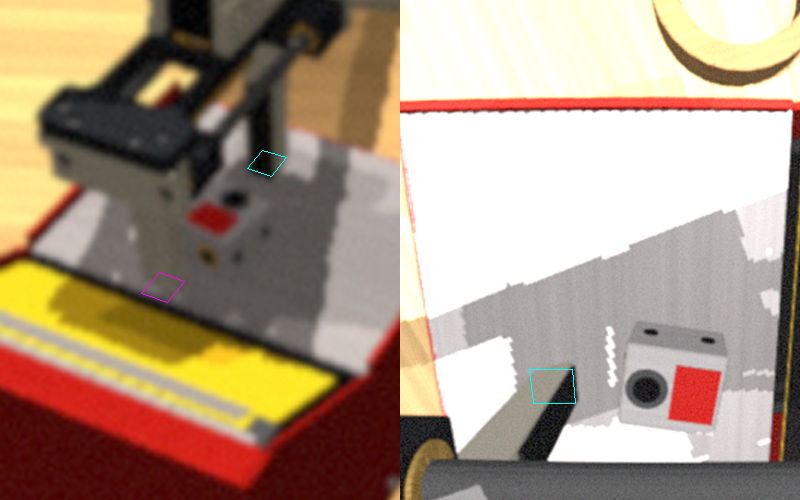

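The overlay with the tips 42 mm above the reported TCP matches the wrist view: finger corner (575,367) against cyan (574,369). The scene view agrees roughly. I'll continue down carefully.

Request:
jog_arm(targets=[[0.4,0,0,0,0,0,0],[0.8,0,0,0,0,0,0],[1.1,0,0,0,0,0,0],[1.1,0,0,0,0,0,0]])

```text
t: 3.88
tool_pos: [0.5492, 0.0258, 0.1029]
orientation: [0.286, 1.555, -0.286]
force: [-0.8, 0.1, -0.3]
opening: 0.093
```

Request:
jog_arm(targets=[[0.2,0,0,0,0,0,0],[0.5,0,0,0,0,0,0],[0.5,0,0,0,0,0,0]])

```text
t: 4.25
tool_pos: [0.5489, 0.0258, 0.0975]
orientation: [0.286, 1.555, -0.287]
force: [0.5, 0.6, -1.0]
opening: 0.0931
```

```bash
python3 v.py 2 0.042; python3 - <<'E'
from h import *
c=cam('wrist','w4.png');im=cv2.convertScaleAbs(cv2.imread('pics/w4.png'),alpha=1.6)
cv2.imwrite('pics/w4z.png',cv2.resize(im[200:320,130:430],(800,320),interpolation=cv2.INTER_CUBIC))
E
```

```text
t 4.25 box tcp mm [[-39.9  -4.9  97.5]] open 93.1 F [ 0.5  0.6 -1. ]
shift cm [-0.   -0.01  0.09] turn [ 0.09 -0.19  0.07]
```

View pics/v2.png

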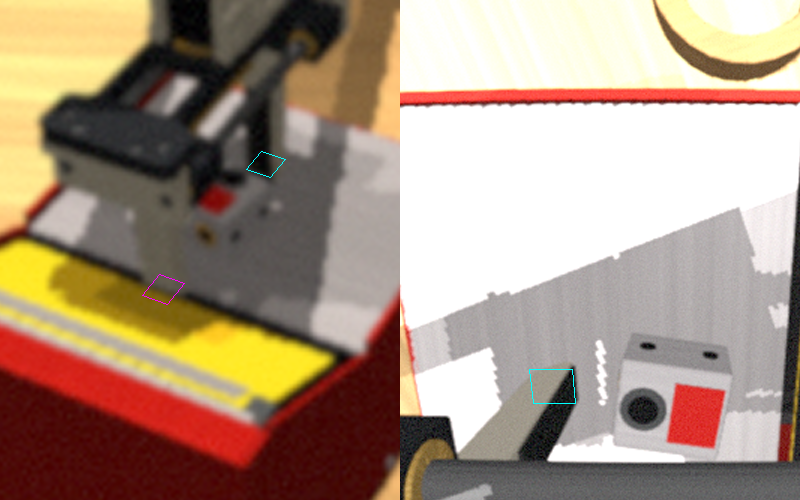

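View pics/w4z.png

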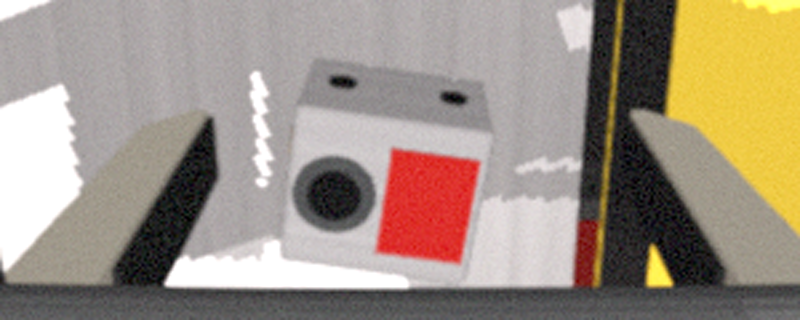

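The tips now stand about 10 mm above the shelf, astride the block, with no contact force. I'll start pushing along box +x (tool z).

Request:
jog_arm(targets=[[0,0,0.5,0,0,0,0],[0,0,1.0,0,0,0,0],[0,0,1.6,0,0,0,0],[0,0,2.2,0,0,0,0],[0,0,2.2,0,0,0,0]])

```text
t: 5.03
tool_pos: [0.5703, 0.0176, 0.0979]
orientation: [0.286, 1.554, -0.287]
force: [-1.1, 0.4, 1.2]
opening: 0.0934
```

```bash
python3 v.py 3 0.042; python3 - <<'E'
from h import *
c=cam('wrist','w5.png')
E
```

```text
t 5.025 box tcp mm [[-16.9  -4.9  97.9]] open 93.4 F [-1.1  0.4  1.2]
shift cm [ 0.   -0.01 -2.21] turn [ 0.07 -0.12  0.06]
```

View pics/v3.png

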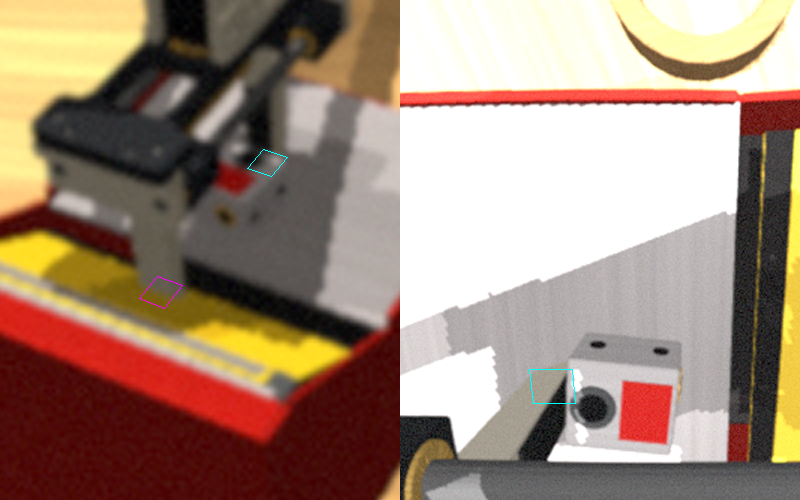

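View pics/w5.png

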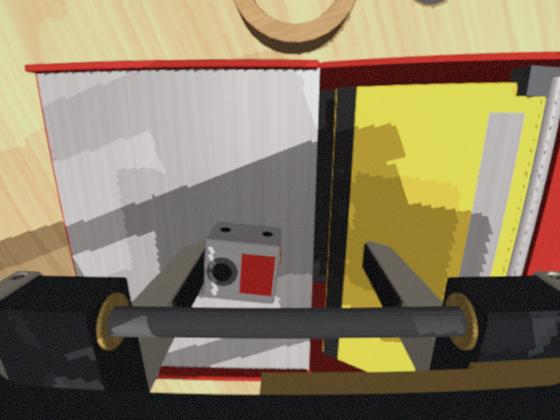

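The scene view shows the flap's lip starting to sink, with a dark gap along the edge. The rear finger is just reaching the block, at wrist (205,255). I'll continue.

Request:
jog_arm(targets=[[0,0,0.6,0,0,0,0],[0,0,1.2,0,0,0,0],[0,0,1.8,0,0,0,0],[0,0,2.2,0,0,0,0],[0,0,2.2,0,0,0,0]])

```text
t: 5.8
tool_pos: [0.5909, 0.0098, 0.0979]
orientation: [0.286, 1.554, -0.287]
force: [-3.7, 0.3, 2.2]
opening: 0.0931
```

```bash
python3 v.py 4 0.042; python3 - <<'E'
from h import *
c=cam('wrist','w6.png')
E
```

```text
t 5.8 box tcp mm [[ 5.1 -4.8 97.9]] open 93.1 F [-3.7  0.3  2.2]
shift cm [ 0.01 -0.01 -4.41] turn [ 0.07 -0.11  0.06]
```

View pics/v4.png

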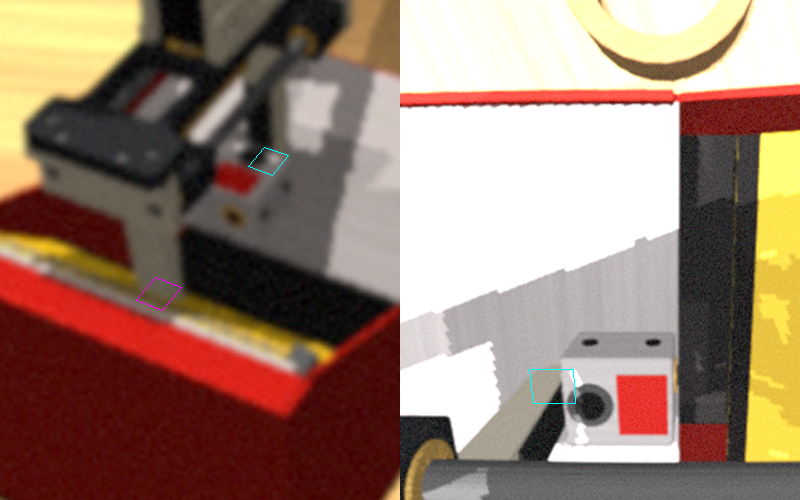

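View pics/w6.png

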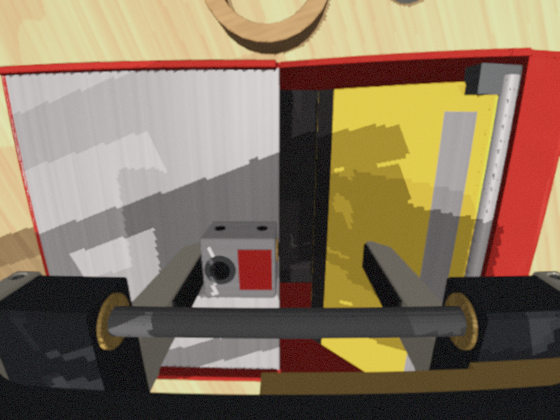

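The block is squared up against the rear finger with its front at the edge. The flap is well open, with the dark opening clear at wrist x 280–320. I'll move on to a front-finger outer face of about 81 mm.

Request:
jog_arm(targets=[[0,0,0.5,0,0,0,0],[0,0,0.9,0,0,0,0],[0,0,1.2,0,0,0,0],[0,0,1.2,0,0,0,0]])

```text
t: 6.45
tool_pos: [0.6005, 0.0061, 0.0971]
orientation: [0.286, 1.557, -0.287]
force: [-7.3, 3.5, 0.3]
opening: 0.0929
```

```bash
python3 v.py 5 0.042; python3 - <<'E'
from h import *
c=cam('wrist','w7.png')
E
```

```text
t 6.45 box tcp mm [[15.4 -4.9 97.1]] open 92.9 F [-7.3  3.5  0.3]
shift cm [ 0.03 -0.   -5.44] turn [ 0.09 -0.28  0.09]
```

View pics/v5.png

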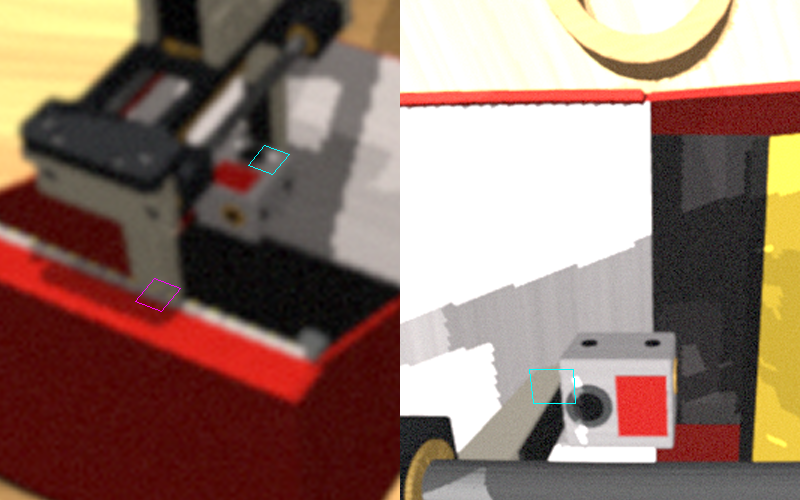

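View pics/w7.png

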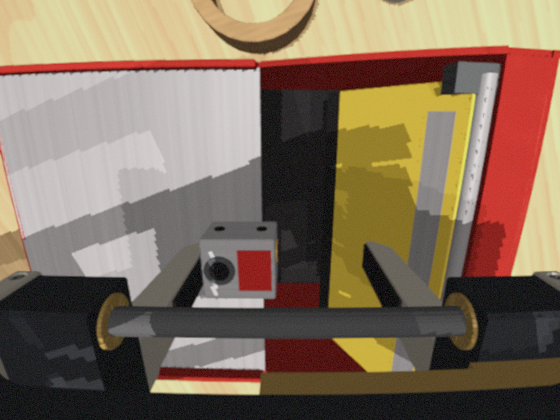

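The flap is now about 0.65 open, with the gap at wrist x 262–335. The block overhangs slightly, and the front finger is near the hinge at 8 N. I'll hold the front finger there and bring the rear one on by closing the jaws while moving the hand forward.

Request:
jog_arm(targets=[[0,0,0,0,0,0,0.05],[0,0,0.2,0,0,0,0.1],[0,0,0.4,0,0,0,0.1],[0,0,0.4,0,0,0,0.1]])

```text
t: 7.1
tool_pos: [0.6041, 0.0047, 0.0973]
orientation: [0.286, 1.557, -0.286]
force: [-5.0, 1.5, 3.9]
opening: 0.0832
```

```bash
python3 v.py 6 0.042; python3 - <<'E'
from h import *
c=cam('wrist','w8.png')
E
```

```text
t 7.1 box tcp mm [[19.3 -4.8 97.3]] open 83.2 F [-5.   1.5  3.9]
shift cm [ 0.03 -0.01 -5.83] turn [ 0.1  -0.28  0.08]
```

View pics/w8.png

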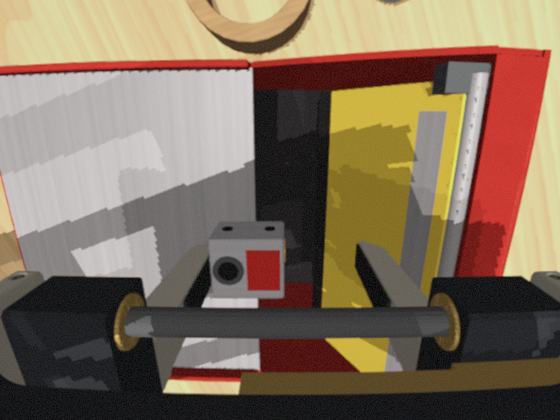

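The block overhangs by about half: its front is at wrist x≈285 and the edge at 258. Its centre is near the edge, so I'll continue.

Request:
jog_arm(targets=[[0,0,0.2,0,0,0,0.17],[0,0,0.5,0,0,0,0.25],[0,0,0.8,0,0,0,0.28],[0,0,0.85,0,0,0,0.28],[0,0,0.85,0,0,0,0.28]])

```text
t: 7.88
tool_pos: [0.6121, 0.0017, 0.0976]
orientation: [0.286, 1.556, -0.286]
force: [-5.1, 0.7, 2.2]
opening: 0.0667
```

```bash
python3 v.py 7 0.042; python3 - <<'E'
from h import *
c=cam('wrist','w9.png')
E
```

```text
t 7.875 box tcp mm [[27.8 -4.8 97.6]] open 66.7 F [-5.1  0.7  2.2]
shift cm [ 0.03 -0.01 -6.68] turn [ 0.1  -0.26  0.08]
```

View pics/w9.png

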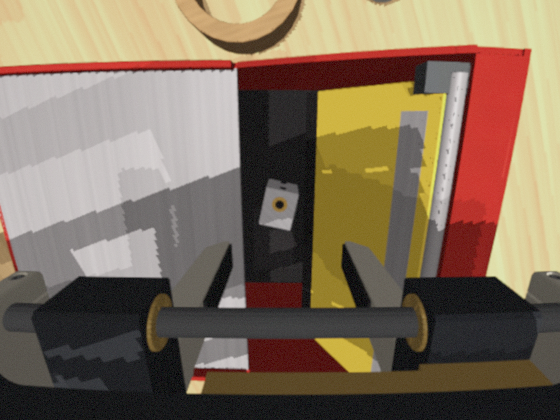

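View pics/v7.png

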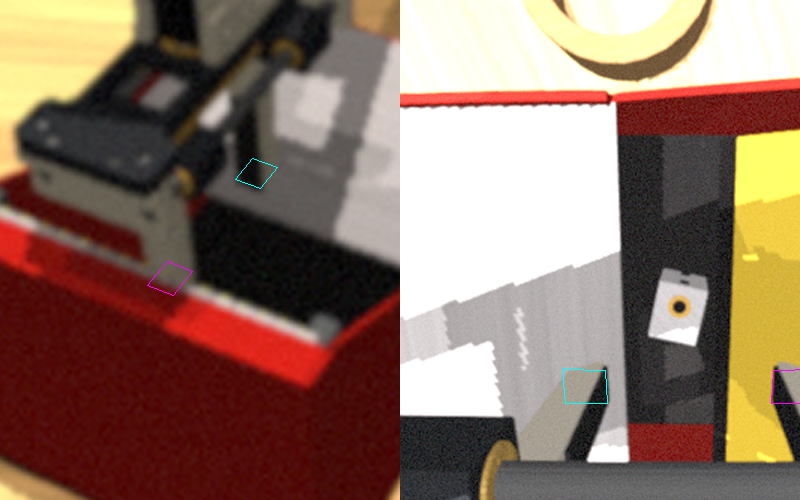

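The block has dropped: the wrist view shows it deep inside at (279,205). I'll retreat along -x so the flap follows the finger shut, then go up.

Request:
jog_arm(targets=[[0,0,-1.2,0,0,0,0.28],[0,0,-2.6,0,0,0,0.28],[0,0,-4.0,0,0,0,0.28],[0,0,-5.4,0,0,0,0.28],[0,0,-6.8,0,0,0,0.28]])

```text
t: 8.65
tool_pos: [0.5474, 0.0263, 0.0976]
orientation: [0.285, 1.557, -0.286]
force: [-0.4, 1.3, 1.2]
opening: 0.067
```

Request:
jog_arm(targets=[[-1,0,0,0,0,0,0.28],[-3,0,0,0,0,0,0.28],[-6,0,0,0,0,0,0.28],[-10,0,-2,0,0,0,0.28],[-14,0,-5,0,0,0,0.28]])

```text
t: 9.28
tool_pos: [0.5017, 0.0438, 0.2407]
orientation: [0.286, 1.555, -0.287]
force: [0.2, 1.0, 0.3]
opening: 0.0672
```

Request:
jog_arm(targets=[[-2,0,-2,0,0,0,0.28],[-2,0,-2,0,0,0,0.28],[-2,0,-2,0,0,0,0.28],[-2,0,-2,0,0,0,0.28]])

```text
t: 9.78
tool_pos: [0.4829, 0.0506, 0.2593]
orientation: [0.286, 1.558, -0.288]
force: [0.0, -0.0, -0.7]
opening: 0.0668
```

```bash
python3 - <<'E'
from h import *
plan([0,0,.2])
a=cam('wrist','w10.png');cam('scene','s10.png');c=cam('side','d10.png')
S=cv2.imread('pics/s10.png')[120:340,120:380];D=cv2.imread('pics/d10.png')[120:340,140:400]
cv2.imwrite('pics/f10.png',cv2.convertScaleAbs(np.hstack([cv2.resize(S,(400,338)),cv2.resize(D,(400,338))]),alpha=1.5))
E
```

```text
t 9.775 box tcp mm [[-110.3   -5.4  259.3]] open 66.8 F [ 0.  -0.  -0.7]
shift cm [ 5.86  0.55 11.06] turn [ 0.03 -0.32  0.12]
```

View pics/w10.png

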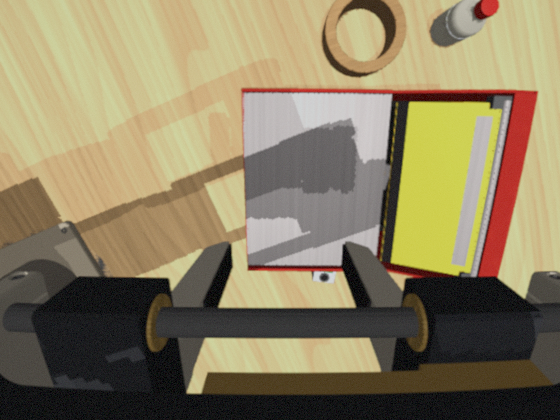

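View pics/f10.png

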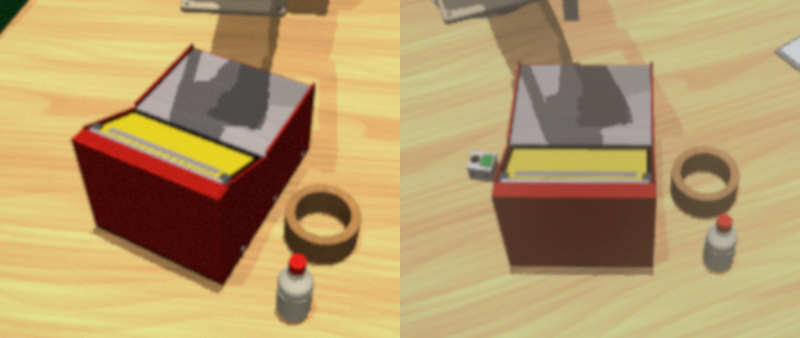

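The shelf is empty, the flap is shut, the bystanders look where they were, and the hand is clear with no force on it. Handing in.

```bash
python3 - <<'E'
from h import *
print(ticket.close_job())
E
```

```text
the job is handed in; nothing more can be done
None
```

The rejected block is in the box and the flap has swung shut. I handed the job in at about 9.9 s of the 34 s allowed.

- **How it went:** I lowered the open hand astride the block, lined up with the box. The front finger opened the flap to roughly 0.65. The rear finger squared the block up and pushed it along the shelf. For the last stretch I closed the jaws partly while moving the hand forward, so the front finger kept holding the flap. The block went over the edge without being pinched or lifted. I then backed the hand out and raised it clear.
- **Last checks:** With the flap open, the wrist camera showed the block down inside the box. The final pictures show the shelf empty and the flap shut. The green block, tape roll and bottle look where they were, judged by eye and not measured. The force on the tool was about 0 N, and the highest reading I saw during the push was about 8 N.
- **What disagreed:** The reported TCP did not match the fingertips. Two cameras put the finger ends about 42 mm above it, and probing with the TCP reading below shelf height met no force. I worked from the fingertips seen in the images instead.
- **Short move:** The hand stopped about 2 mm short at the 8 N reading. The front finger may have lightly touched the hinge barrel, so I did not push it any further.

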